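# Clamp a tile fragment in the drawing stand and run its wing screw tight

### The arm

A 7-joint arm with a two-finger parallel gripper is mounted at the origin on the work surface. World frame = base frame: x ahead of the robot, y to its left, z up, the work surface at z = 0. Lengths are in mm, angles in rad, forces in N, time in s.
With the tool pointing down it reaches from about 400 to 875 mm from the base axis. Payload 4.4 kg.
Tool frame: the origin (TCP) lies where the fingers leave the gripper's body, on its centre line; the fingertips stand 73 mm ahead of it and the grasp point (between the pads) lies 54 mm ahead of it; z points along the fingers, y is the line along which they close (so a half turn about z gives the same grasp; the last joint's range is limited). The gripper opens to 85 mm and grips with 20 to 120 N. Pads are 22 mm wide; open, the fingers measure 114 mm over their backs; the gripper's body (76 mm by 85 mm) begins 54 mm behind the grasp point. The pads swing forward as they close: fully open they stand 13 mm farther back than shut.
Start: joints at [1.166, 0.628, 0.038, 1.517, -0.027, 0.996, -0.02], TCP at [216.056, -613.055, 303.913] pointing down, gripper open.
Joint ranges: [-3.06, 3.06], [-0.37, 2.12], [-1.25, 1.32], [0.18, 2.47], [-1.1, 4.24], [0.23, 1.98], [-2.94, 2.94]. Speed limits (rad/s): [2.57, 2.57, 3.14, 3.14, 3.14, 3.14, 3.14].

### API

Orientations are given as [roll, pitch, yaw] about the fixed x, y, z axes, in that order (R = Rz(yaw) Ry(pitch) Rx(roll)).
In Python, from cell import ctrl gives the robot as it stands.
- The arm moves only by the tool send_rows, never from a script. Its argument "rows" is a list that holds one entry, the list of rows, each a list of 6 numbers: the shift along the tool's x, y, z in cm, then the turn, a rotation vector about the tool's x, y, z in rad. In form: [[[tx, ty, tz, wx, wy, wz], ...]]. A call has 1 to 10 rows; each row is the pose to reach, as a shift and turn from the pose commanded when the call began, along the tool's axes at that moment; what a row does not reach only later rows make up. A row lasts 1/10 s, in which the tool goes at most 50 mm and 8.59 degrees, less where a joint would pass 70% of its speed; a pose out of reach is approached as far as the arm can. A call with a gripper value outside its range is refused whole. "grip" is the closure in counts, from 0 (fully open) to 255 (shut), set as the call begins (left out, the last holds). The fingers move at their own pace and stop on an object; the grip force is fixed at half the most. Time passes only in rows, so rows that repeat a pose let the fingers close. It gives the time, the measured TCP pose, the force, the opening and the grip force at its end, in the units of the state.
- ctrl.read_state(): the state, without advancing time (a new reading comes with each control period).
- ctrl.get_image(name): name is "side" or "top" or "wrist"; returns a dict with "pixels" (384x512x3 uint8, red, green, blue), "fx", "fy", "cx", "cy" (pixels), "D" ([k1, k2, p1, p2, k3] as OpenCV has them; the pictures are not rectified), "extrinsics" (4x4, takes a point from camera to world coordinates); the wrist camera has in their place "mount" (4x4, takes a point from camera to tool coordinates, whose origin is the TCP and whose axes are the flange's). Camera axes: x right, y up, looking along -z (the intrinsics and any distortion apply to the point x, -y, -z); pixel columns grow to the right and rows downward; lengths in mm; the calibration is good to about 2 mm. A picture is of the moment at which its call begins: read the wrist's pose just before it. There is no depth.
- ctrl.finish_job(): hands the job in; it is judged then, once.
The state is a dict: "clock": time; "qpos": joint angles; "qd": joint speeds; "tau": joint torques, N m; "eef_pos": TCP position; "tool_rot": TCP orientation; "force": force on the tool from outside, world axes, zero at the start; "torque": the same for the moment, N m; "width": finger opening in mm; "gripper_force": force on a finger pad.
Only numpy, scipy, OpenCV 4.12 (cv2) and the standard library are available. Lean on these libraries where they do the work, as an engineer would, in place of code of your own. Each camera call takes 0.05 s, during which the arm holds its last target. There are 200 camera calls.

### The job

Ready the broken roof tile for drawing: push the sliding jaw forward with a fingertip until the tile is held between the jaw and the cork-faced fence, and only then turn the loose wing screw clockwise, stroking its wings round with a fingertip again and again until it stops tight. The tile stays lying on the stand, never lifted or tipped; leave the other things on the table where they are, and finish clear of everything.

Things in the scene. Friction and masses are not known exactly. Their poses are not given: they have to be found in the camera images.
- rig: Clamping stand fixed to the table: grey base plate 360 x 140 x 12 mm. Origin: centre of its underside, on the table; x along the slide, from the clamp block towards the fixed fence; z up. On its centre line, in x: clamp block with the wing screw at -120 mm, then the sliding jaw, the tile, and the fence.
- fence_face (a point): Middle of the fence's cork face, at stand x = 136 mm, 30 mm above the table. The fence is a fixed upright aluminium plate, 100 mm wide in y, 54 mm high above the table; the tile is to be clamped against its cork face.
- jaw (a joint): Travel in m of the sliding jaw, an upright aluminium plate 14 mm thick, 70 mm wide, 14 to 60 mm above the table. Its front face is at stand x = this value. 0 is fully back; it grows towards the fence; with the tile clamped it stops at 0.066. Friction 2.5 N, up to 8 N while it also slides the tile; once clamped it is rigid. It stays where it is left; the screw does not really brake it.
- jaw_push (a point): Point on the jaw's back face (away from the tile), on the centre line, 45 mm above the table: the place to push; 60 mm or more is free between it and the wings. Below it a steel bar 14 mm wide, top 28 mm above the table, runs back on the centre line through the clamp block, ending 240 mm behind the jaw's front face.
- screw (a joint): Angle in rad of the wing screw. 0 is tight, a hard stop; negative is loose (down to -7.2). It grows as the screw turns clockwise seen from above. Friction 0.025 N m (1 N at the wings); it stays where it is left and does not rise or sink. At 0 the wings lie along the stand's x axis; at value q they stand |q| anticlockwise of it.
- screw_hub (a point): Top centre of the wing screw's hub, on its vertical axis, 73 mm above the table, at stand x = -120 mm, y = 0. Steel hub 20 mm across; two opposite flat wings, 70 mm over both, 7 mm thick, 60 to 82 mm above the table, ends rounded. It stands on the dark clamp block (50 mm in x, 62 mm in y, top 46 mm above the table). Nothing on the stand is higher.
- tile: Broken terracotta roof tile lying flat on the base plate between jaw and fence: 70 mm along the slide, about 76 mm across, 22 mm thick with a flange 34 mm high along one side; 0.25 to 0.5 kg. Origin: centre of its underside, 35 mm from either clamped face; x roughly along the slide. Loose at the start, up to 15 mm away from the fence.
- tape: Bystander: roll of blue tape lying flat, 90 mm across, 24 mm high; origin at its underside's centre. Leave alone.
- vial: Bystander: small bottle, 32 mm across, 65 mm tall; origin at its underside's centre. Leave alone.
- tin: Bystander: tin can, 72 mm across, 100 mm tall; origin at its underside's centre. Leave alone.
- brush: Bystander: hand brush lying flat. Leave alone.
- sherd_a: Bystander: flat terracotta sherd, about 50 x 40 x 10 mm; origin at its underside's centre. Leave alone.
- sherd_b: Bystander: flat grey sherd, about 45 x 35 x 9 mm; origin at its underside's centre. Leave alone.
- chip: Bystander: small sherd, about 26 x 20 x 8 mm, lying on the stand's base plate beside the bar, left of the jaw seen along the slide (+y of the stand); origin at its underside's centre. Leave alone.
- scale: Bystander: black-and-white photo scale, a flat strip 100 x 20 x 5 mm; origin at its underside's centre. Leave alone.
Mind the look-alikes: they are no part of the job. There is more than one size of the tile; the job needs the middle-sized.

How it is judged (in metres and radians):
On the way, in this order (a step that is already met when the one before it is completed fails the run):
1. the tile is held between the jaw and the fence (value of joint jaw above 0.063 m and x of tile in the frame of rig above 0.098 m), for 0.2 s.
2. then the wing screw is tight (value of joint screw above -0.15 rad), for 0.2 s.
At the end, for the whole second after the job is handed in: The jaw is within 3 mm of fully clamped (joint above 0.063 m) with the tile within 3 mm of touching the fence, flat on the base plate (origin under 16 mm high, tilt under 0.1 rad) and at rest, and the wing screw is within 0.15 rad of its tight stop (all of step 1 and value of joint screw above -0.15 rad and linear speed of tile below 0.02 m/s and z of tile in the frame of rig below 0.016 m and angle between tile's own z axis and vertical below 0.1 rad).
It fails at once if the tile is lifted off the base plate or tipped (z of tile in the frame of rig above 0.024 m or angle between tile's own z axis and vertical above 0.2 rad).
It fails at once if a bystander is moved by more than 30 mm (distance of any of tape, vial, tin, brush, sherd_a, sherd_b, chip, scale from where it was at the start of the episode above 0.03 m).
It also fails if it takes over 54 s, if anything falls off the work surface, if the arm or the gripper's body presses on something with over 40 N, if the wrist force passes 120 N, or if a joint passes its speed limit or range.

## Working session

There is one attempt and no reset: what is moved stays moved. The work goes in short steps, Python scripts to look and compute and a tool call to move; the robot and the scene stay as the last step left them, time stands still between calls to the robot, and variables do not carry over. Pictures are saved under pics/ and viewed, at most 10 in all, crops included, and the job is handed in when it is done.

Besides the shell and the picture viewer there is one more tool, called after "Emit:" as name([rows], argument=value, ...), one row to a line, values as JSON. send_rows: Moves the arm, as the interface text tells. Its arguments: {"type":"object","properties":{"rows":{"type":"array","items":{"type":"array","items":{"type":"array","items":{"type":"number"}}}},"grip":{"type":"number"}},"required":["rows"]}

```bash
mkdir -p pics; ls
python3 - <<'E'
from cell import ctrl
import cv2,numpy as np
s=ctrl.read_state();print(s['clock'],s['eef_pos'],s['tool_rot'],s['force'],s['width'])
for n in('top','side'):
    d=ctrl.get_image(n);cv2.imwrite(f'pics/{n}0.png',cv2.cvtColor(d['pixels'],cv2.COLOR_RGB2BGR))
    print(n,{k:np.round(d[k],3).tolist() for k in d if k!='pixels'})
E
```

```text
pics
0.0 [ 215.87806133 -612.56960377  302.9948041 ] [-3.13967251e+00  3.31550399e-06  3.38738998e-01] [-0.37295585 -0.89882417  0.00819271] 85.82712532704618
top {'fx': 358.783, 'fy': 358.783, 'cx': 257.505, 'cy': 189.926, 'D': [-0.094, 0.0, 0.0, 0.0, 0.0], 'extrinsics': [[0.021, 0.997, -0.075, 519.363], [-1.0, 0.021, -0.005, 49.141], [-0.004, 0.075, 0.997, 872.87], [0.0, 0.0, 0.0, 1.0]]}
side {'fx': 384.2, 'fy': 384.2, 'cx': 254.462, 'cy': 192.204, 'D': [-0.079, 0.0, 0.0, 0.0, 0.0], 'extrinsics': [[0.986, 0.112, -0.127, 455.915], [-0.169, 0.63, -0.758, -635.764], [-0.005, 0.769, 0.639, 640.365], [0.0, 0.0, 0.0, 1.0]]}
```

View pics/top0.png

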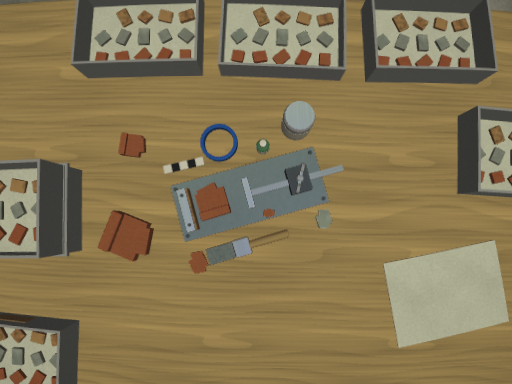

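View pics/side0.png

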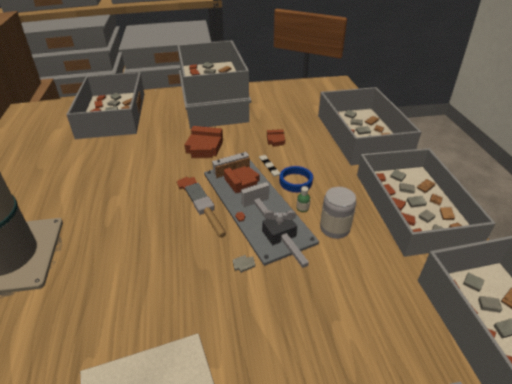

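```bash
cat > h.py <<'E'
import cv2,numpy as np
from scipy.spatial.transform import Rotation as R
def K(d): return np.array([[d['fx'],0,d['cx']],[0,d['fy'],d['cy']],[0,0,1.]])
def ray(d,uv,z,E=None):
    E=d['extrinsics'] if E is None else E
    n=cv2.undistortPoints(np.array(uv,float).reshape(-1,1,2),K(d),np.array(d['D'])).reshape(-1,2)
    v=np.c_[n[:,0],-n[:,1],-np.ones(len(n))]@E[:3,:3].T
    t=(np.asarray(z)-E[2,3])/v[:,2]
    return E[:3,3]+v*t[:,None]
def proj(d,P,E=None):
    E=d['extrinsics'] if E is None else E
    p=(np.asarray(P,float)-E[:3,3])@E[:3,:3]
    p=p*[1,-1,-1]
    return cv2.projectPoints(p,np.zeros(3),np.zeros(3),K(d),np.array(d['D']))[0].reshape(-1,2)
E
python3 - <<'E'
import cv2
a=cv2.imread('pics/top0.png')[140:250,165:350]
cv2.imwrite('pics/crop0.png',cv2.resize(a,None,fx=4.3,fy=4.3,interpolation=cv2.INTER_CUBIC))
E
```

```text
(no output)
```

View pics/crop0.png

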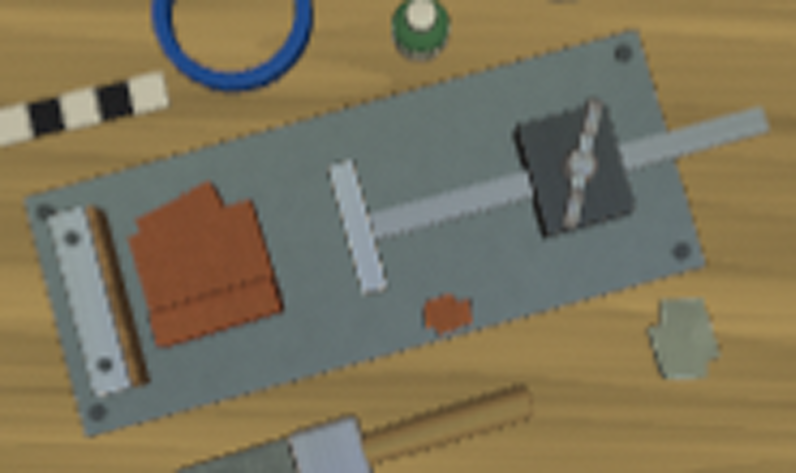

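Run:
```python
from cell import ctrl
from h import *
d=ctrl.get_image('top')
P=lambda uv,z:ray(d,np.array(uv)/4.3+[165,140]-0.4,z)
c=P([(27,195),(633,30),(705,265),(90,435)],12)
print(c.round(1)); print([np.linalg.norm(c[i]-c[i-1]).round(1) for i in range(4)])
o=c.mean(0)
x=(c[0]+c[3]-c[1]-c[2])[:2];x/=np.linalg.norm(x);y=np.array([-x[1],x[0]])
print('o',o,'x',x,'ang',np.arctan2(x[1],x[0]))
f=lambda uv,z:np.c_[(P(uv,z)[:,:2]-o[:2])@x,(P(uv,z)[:,:2]-o[:2])@y].round(1)
print('wing ends',f([(597,105),(570,225)],82),'hub',f([(582,163)],[73]))
print('jaw top',f([(330,165),(351,160),(385,288),(363,293)],60))
print('tile',f([(130,236),(152,347),(283,310),(250,203)],[22,34,34,22]))
print('block',f([(515,128),(597,103),(635,210),(545,237)],46))
print('fence',f([(50,215),(100,395)],54),'chip',f([(447,315)],20), 'tin,vial',f([((298-165)*4.3,(113-140)*4.3),(420,15)],[100,65]))
s=ctrl.read_state();print(s['qpos'],s['eef_pos'])
```

```text
[[ 592.   263.9   12. ]
 [ 692.9  -76.3   12. ]
 [ 560.5 -117.9   12. ]
 [ 458.6  223.5   12. ]]
[np.float64(139.4), np.float64(354.9), np.float64(138.7), np.float64(356.4)]
o [575.99594105  73.2928342   12.        ] x [-0.28515013  0.95848287] ang 1.8599593824001652
wing ends [[-133.9  -25.8]
 [-103.4   30.4]] hub [[-119.4    0.5]]
jaw top [[  7.9 -34.9]
 [ -3.5 -34.5]
 [ -3.   35.6]
 [  8.9  35.1]]
tile [[126.  -30.7]
 [127.9  32.3]
 [ 53.8  31.7]
 [ 56.9 -30.8]]
block [[ -93.4  -29.5]
 [-140.   -30.8]
 [-143.8   30.5]
 [ -93.    31.6]]
fence [[159.7 -49.6]
 [157.9  50.2]] chip [[-31.8  57.8]] tin,vial [[-150.4 -137.4]
 [ -59.2  -99. ]]
[ 1.16617842  0.62913661  0.03843847  1.51812803 -0.02701391  0.9963085
 -0.0200046 ] [ 215.95977472 -612.68627868  303.20145405]
```

```bash
cat >> h.py <<'E'
O=np.array([576.,73.3]);A=1.860
X=np.array([np.cos(A),np.sin(A)]);Y=np.array([-X[1],X[0]])
def plan(pts,yaw=A-np.pi/2):
    "pts: stand x,y, tip height z, mm -> tool-frame shifts in cm + rotvec from measured pose"
    from cell import ctrl
    s=ctrl.read_state();R0=R.from_euler('xyz',s['tool_rot']);R1=R.from_euler('xyz',[np.pi,0,yaw])
    w=(R0.inv()*R1).as_rotvec()
    for p in pts:
        t=np.r_[O+p[0]*X+p[1]*Y,p[2]+73]
        print((R0.inv().apply(t-s['eef_pos'])/10).round(2),w.round(3))
def where():
    from cell import ctrl
    s=ctrl.read_state();e=np.array(s['eef_pos']);v=e[:2]-O
    print('t',round(s['clock'],2),'stand',(v@X).round(1),(v@Y).round(1),'tip',(e[2]-73).round(1),'F stand',np.round([s['force'][:2]@X,s['force'][:2]@Y,s['force'][2]],1),'w',round(s['width'],1),'rot',np.round(s['tool_rot'],3))
E
python3 -c "
from h import *
where();plan([(-42,0,200),(-42,0,100)])"
```

```text
t 0.15 stand -554.8 540.7 tip 230.2 F stand [-0.3 -0.3  0.3] w 85.6 rot [-3.14  -0.     0.339]
[ 56.55 -48.53   3.09] [-0.001  0.     0.05 ]
[ 56.55 -48.52  13.09] [-0.001  0.     0.05 ]
```

Emit:
send_rows([
  [[56.5,-48.5,3,0,0,0.05],[56.5,-48.5,3,0,0,0.05],[56.5,-48.5,3,0,0,0.05],[56.5,-48.5,3,0,0,0.05],[56.5,-48.5,3,0,0,0.05],[56.5,-48.5,3,0,0,0.05],[56.5,-48.5,3,0,0,0.05],[56.5,-48.5,3,0,0,0.05],[56.5,-48.5,3,0,0,0.05],[56.5,-48.5,3,0,0,0.05]],
], grip=255)

```text
clock: 1.15
eef_pos: [466.1, -178.3, 283.7]
tool_rot: [3.141, -0.0, 0.289]
force: [1.4, -0.6, -0.3]
width: 0.2
gripper_force: 0.0
```

```bash
python3 -c "
from h import *
where();plan([(-42,0,200),(-42,0,100)])"
```

```text
t 1.15 stand -209.8 177.1 tip 210.7 F stand [-1.  -1.1 -0.3] w 0.2 rot [ 3.141 -0.     0.289]
[ 17.7  -16.79   1.07] [ 0.    -0.    -0.001]
[ 17.7  -16.79  11.07] [ 0.    -0.    -0.001]
```

Emit:
send_rows([
  [[17.7,-16.8,1,0,0,0],[17.7,-16.8,1,0,0,0],[17.7,-16.8,1,0,0,0],[17.7,-16.8,1,0,0,0],[17.7,-16.8,1,0,0,0],[17.7,-16.8,1,0,0,0],[17.7,-16.8,1,0,0,0],[17.7,-16.8,1,0,0,0]],
])

```text
clock: 1.95
eef_pos: [586.6, 29.7, 273.5]
tool_rot: [3.141, 0.001, 0.287]
force: [-0.4, 0.1, 0.2]
width: 0.3
gripper_force: 0.0
```

Run:
```python
from h import *
from cell import ctrl
where();plan([(-42,0,200),(-42,0,100),(-42,0,38)])
s=ctrl.read_state();d=ctrl.get_image('wrist');cv2.imwrite('pics/w1.png',cv2.cvtColor(d['pixels'],cv2.COLOR_RGB2BGR))
T=np.eye(4);T[:3,:3]=R.from_euler('xyz',s['tool_rot']).as_matrix();T[:3,3]=s['eef_pos']
E=T@d['mount'];np.save('E1.npy',E)
W=lambda a,b,z:np.r_[O+a*X+b*Y,z]
print(proj(d,[W(-120,0,73),W(-180,70,12),W(-180,-70,12),W(8,35,60),W(8,-35,60),W(-42,0,38)],E).round(0).tolist())
```

```text
t 1.95 stand -44.8 2.2 tip 200.5 F stand [0.2 0.3 0.2] w 0.3 rot [3.141e+00 1.000e-03 2.870e-01]
[ 0.22 -0.28  0.05] [ 0.001  0.001 -0.002]
[ 0.24 -0.29 10.05] [ 0.001  0.001 -0.002]
[ 0.25 -0.29 16.25] [ 0.001  0.001 -0.002]
[[352.0, 181.0], [388.0, 228.0], [406.0, 91.0], [203.0, 215.0], [198.0, 137.0], [259.0, 171.0]]
```

View pics/w1.png

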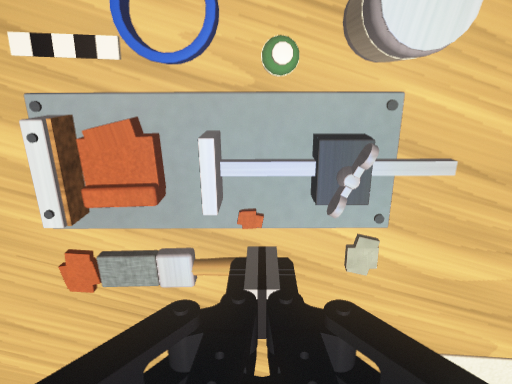

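Emit:
send_rows([
  [[0.2,-0.3,5,0,0,0],[0.2,-0.3,10,0,0,0],[0.2,-0.3,14,0,0,0],[0.2,-0.3,16.2,0,0,0],[0.2,-0.3,16.2,0,0,0]],
])

```text
clock: 2.5
eef_pos: [585.8, 32.8, 108.8]
tool_rot: [-3.141, 0.007, 0.286]
force: [-0.9, 0.0, 0.6]
width: 0.1
gripper_force: 0.0
```

```bash
python3 -c "
from h import *
where();plan([(-20,0,38),(30,0,38)])"
```

```text
t 2.5 stand -41.6 2.2 tip 35.8 F stand [0.3 0.9 0.6] w 0.1 rot [-3.141  0.007  0.286]
[ 0.21 -2.16 -0.22] [-0.001  0.007 -0.003]
[ 0.19 -7.16 -0.21] [-0.001  0.007 -0.003]
```

Emit:
send_rows([
  [[0.2,-0.8,-0.2,0,0,0],[0.2,-1.6,-0.2,0,0,0],[0.2,-2.3,-0.2,0,0,0],[0.2,-3.0,-0.2,0,0,0],[0.2,-3.7,-0.2,0,0,0],[0.2,-4.4,-0.2,0,0,0],[0.2,-5.1,-0.2,0,0,0],[0.2,-5.8,-0.2,0,0,0],[0.2,-6.4,-0.2,0,0,0],[0.2,-7.0,-0.2,0,0,0]],
])

```text
clock: 3.5
eef_pos: [570.4, 102.3, 113.8]
tool_rot: [3.141, -0.0, 0.289]
force: [2.1, -4.5, 1.9]
width: -0.2
gripper_force: 2.6
```

```bash
python3 -c "
from h import *
where();plan([(38,0,38)])
from cell import ctrl
d=ctrl.get_image('top')
a=d['pixels'][140:250,165:350,::-1]
cv2.imwrite('pics/c2.png',cv2.resize(a,None,fx=4.3,fy=4.3,interpolation=cv2.INTER_CUBIC))"
```

```text
t 3.5 stand 29.4 -2.9 tip 40.8 F stand [-5.  -0.7  1.9] w -0.2 rot [ 3.141 -0.     0.289]
[-0.29 -0.86  0.28] [ 0.001 -0.    -0.001]
```

Emit:
send_rows([
  [[-0.2,-0.4,0.2,0,0,0],[-0.2,-0.8,0.2,0,0,0],[-0.2,-1.0,0.2,0,0,0],[-0.2,-1.0,0.2,0,0,0]],
])

```text
clock: 3.95
eef_pos: [566.2, 110.5, 111.8]
tool_rot: [3.14, -0.001, 0.288]
force: [3.9, -3.9, 1.2]
width: -0.3
gripper_force: 2.6
```

```bash
python3 -c "
from h import *
where()"
```

```text
t 3.95 stand 38.5 -1.2 tip 38.8 F stand [-4.9 -2.7  1.2] w -0.3 rot [ 3.14e+00 -1.00e-03  2.88e-01]
```

Emit:
send_rows([
  [[0,-0.3,0,0,0,0],[0,-0.5,0,0,0,0],[0,-0.5,0,0,0,0]],
])

```text
clock: 4.25
eef_pos: [566.0, 111.0, 111.9]
tool_rot: [3.135, -0.001, 0.285]
force: [5.6, -12.7, 0.5]
width: 0.1
gripper_force: 6.8
```

```bash
python3 -c "
from h import *
where()"
```

```text
t 4.25 stand 39.0 -1.1 tip 38.9 F stand [-13.8  -1.8   0.5] w 0.1 rot [ 3.135e+00 -1.000e-03  2.850e-01]
```

Emit:
send_rows([
  [[0,-0.4,0,0,0,0],[0,-0.4,0,0,0,0],[0,-0.4,0,0,0,0],[0,-0.4,0,0,0,0]],
])

```text
clock: 4.65
eef_pos: [565.8, 111.3, 112.0]
tool_rot: [3.131, -0.002, 0.282]
force: [7.6, -19.5, -0.1]
width: -0.3
gripper_force: 10.3
```

```bash
python3 -c "
from h import *
where();plan([(10,0,39),(0,0,120)])"
```

```text
t 4.65 stand 39.3 -1.1 tip 39.0 F stand [-20.8  -1.7  -0.1] w -0.3 rot [ 3.131e+00 -2.000e-03  2.820e-01]
[-0.09  2.93  0.03] [ 0.01  -0.002 -0.007]
[-0.07  4.02 -8.06] [ 0.01  -0.002 -0.007]
```

Emit:
send_rows([
  [[0,1.2,0,0,0,0],[0,4,0,0,0,0],[0,5,-4,0,0,0],[0,8,-8,0,0,0],[0,10,-8,0,0,0],[0,10,-8,0,0,0]],
])

```text
clock: 5.25
eef_pos: [591.7, 21.5, 192.6]
tool_rot: [3.141, -0.001, 0.285]
force: [-1.2, -0.0, -1.4]
width: -0.2
gripper_force: 0.0
```

Run:
```python
from h import *
from cell import ctrl
where()
s=ctrl.read_state();d=ctrl.get_image('wrist');cv2.imwrite('pics/w3.png',cv2.cvtColor(d['pixels'],cv2.COLOR_RGB2BGR))
T=np.eye(4);T[:3,:3]=R.from_euler('xyz',s['tool_rot']).as_matrix();T[:3,3]=s['eef_pos']
E=T@d['mount']
W=lambda a,b,z:np.r_[O+a*X+b*Y,z]
print(proj(d,[W(-120,0,73),W(66,35,60),W(66,-35,60),W(136,50,54),W(-65,0,113)],E).round(0).tolist())
np.savez('w3.npz',E=E)
```

```text
t 5.25 stand -54.1 -0.3 tip 119.6 F stand [ 0.3  1.2 -1.4] w -0.2 rot [ 3.141e+00 -1.000e-03  2.850e-01]
[[370.0, 223.0], [85.0, 264.0], [65.0, 164.0], [-5.0, 279.0], [284.0, 256.0]]
```

View pics/w3.png

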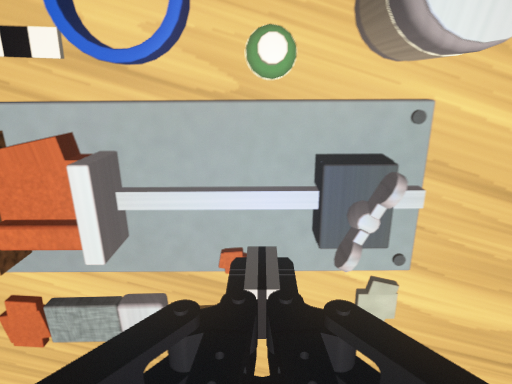

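```bash
cat >> h.py <<'E'
def orb(a,z=64,r=32): return [(-120+r*np.cos(np.radians(t)),r*np.sin(np.radians(t)),z) for t in a]
E
python3 -c "
from h import *
d=__import__('cell').ctrl.get_image('wrist')
E=np.load('w3.npz')['E']
p=ray(d,[(398,185),(346,260)],82,E)[:,:2]-O
v=np.c_[p@X,p@Y];print(v,np.degrees(np.arctan2(*(v[1]-v[0])[::-1])))
plan(orb([140],120)+orb([140]))"
```

```text
[[-129.95748563  -27.03820649]
 [-104.51509414   19.96729644]] 61.574907235512846
[-2.04  9.46 -0.22] [-0.003  0.002 -0.   ]
[-2.03  9.47  5.38] [-0.003  0.002 -0.   ]
```

Emit:
send_rows([
  [[-1,4.7,-0.2,0,0,0],[-2,9,-0.2,0,0,0],[-2,9.5,-0.2,0,0,0],[-2,9.5,2.5,0,0,0],[-2,9.5,5.4,0,0,0],[-2,9.5,5.4,0,0,0]],
])

```text
clock: 5.95
eef_pos: [595.9, -69.6, 133.4]
tool_rot: [-3.136, 0.009, 0.291]
force: [-1.1, -1.0, -0.3]
width: -0.1
gripper_force: 0.0
```

```bash
python3 -c "
from h import *
where();plan(orb(range(125,-11,-15)))"
```

```text
t 5.95 stand -142.6 21.7 tip 60.4 F stand [-0.7  1.4 -0.3] w -0.1 rot [-3.136  0.009  0.291]
[-0.46 -0.43 -0.35] [-0.006  0.009  0.002]
[-0.84 -1.17 -0.34] [-0.006  0.009  0.002]
[-1.02 -1.99 -0.34] [-0.006  0.009  0.002]
[-0.98 -2.82 -0.33] [-0.006  0.009  0.002]
[-0.73 -3.62 -0.33] [-0.006  0.009  0.002]
[-0.28 -4.32 -0.33] [-0.006  0.009  0.002]
[ 0.34 -4.88 -0.33] [-0.006  0.009  0.002]
[ 1.08 -5.27 -0.34] [-0.006  0.009  0.002]
[ 1.9  -5.45 -0.34] [-0.006  0.009  0.002]
[ 2.73 -5.41 -0.35] [-0.006  0.009  0.002]
```

Emit:
send_rows([
  [[-0.5,-0.5,-0.1,0,0,0],[-0.9,-1.3,-0.1,0,0,0],[-1.1,-2.1,-0.1,0,0,0],[-1.1,-2.9,-0.1,0,0,0],[-0.8,-3.7,-0.1,0,0,0],[-0.35,-4.4,-0.1,0,0,0],[0.3,-5.0,-0.1,0,0,0],[0.3,-5.0,-0.1,0,0,0]],
])

```text
clock: 6.75
eef_pos: [588.9, -21.6, 138.8]
tool_rot: [-3.141, -0.001, 0.291]
force: [0.5, 0.0, 0.2]
width: 0.0
gripper_force: 0.0
```

```bash
python3 -c "
from h import *
where();plan(orb(range(25,-116,-15)))"
```

```text
t 6.75 stand -94.7 14.7 tip 65.8 F stand [-0.1 -0.5  0.2] w 0.0 rot [-3.141e+00 -1.000e-03  2.910e-01]
[ 0.12 -0.37  0.18] [-0.001 -0.001  0.002]
[ 0.91 -0.62  0.18] [-0.001 -0.001  0.002]
[ 1.75 -0.65  0.18] [-0.001 -0.001  0.002]
[ 2.56 -0.47  0.18] [-0.001 -0.001  0.002]
[ 3.3  -0.08  0.18] [-0.001 -0.001  0.002]
[3.92 0.48 0.18] [-0.001 -0.001  0.002]
[4.37 1.19 0.18] [-0.001 -0.001  0.002]
[4.62 1.99 0.18] [-0.001 -0.001  0.002]
[4.65 2.82 0.18] [-0.001 -0.001  0.002]
[4.47 3.64 0.18] [-0.001 -0.001  0.002]
```

Emit:
send_rows([
  [[0.1,-0.35,0.2,0,0,0],[0.5,-0.5,0.2,0,0,0],[0.9,-0.6,0.2,0,0,0]],
])

```text
clock: 7.05
eef_pos: [594.6, -15.7, 136.5]
tool_rot: [-3.141, 0.001, 0.288]
force: [-0.6, -1.1, -0.2]
width: -0.4
gripper_force: 0.6
```

```bash
python3 -c "
from h import *
where();plan(orb(range(-5,-126,-12)))"
```

```text
t 7.05 stand -90.6 7.6 tip 63.5 F stand [-0.9  0.9 -0.2] w -0.4 rot [-3.141e+00  1.000e-03  2.880e-01]
[ 1.03 -0.25 -0.05] [-0.     0.001 -0.001]
[ 1.69 -0.12 -0.05] [-0.     0.001 -0.001]
[ 2.31  0.14 -0.05] [-0.     0.001 -0.001]
[ 2.86  0.52 -0.05] [-0.     0.001 -0.001]
[ 3.31  1.01 -0.05] [-0.     0.001 -0.001]
[ 3.66  1.59 -0.06] [-0.     0.001 -0.001]
[ 3.88  2.22 -0.06] [-0.     0.001 -0.001]
[ 3.96  2.88 -0.06] [-0.     0.001 -0.001]
[ 3.9   3.55 -0.06] [-0.     0.001 -0.001]
[ 3.71  4.19 -0.06] [-0.     0.001 -0.001]
[ 3.38  4.77 -0.06] [-0.     0.001 -0.001]
```

Emit:
send_rows([
  [[0.9,-0.25,0,0,0,0],[1.6,-0.1,0,0,0,0],[2.3,0.1,0,0,0,0],[2.9,0.5,0,0,0,0],[3.3,1.0,0,0,0,0],[3.65,1.6,0,0,0,0],[3.9,2.2,0,0,0,0],[3.95,2.9,0,0,0,0],[3.9,3.5,0,0,0,0],[3.7,4.2,0,0,0,0]],
])

```text
clock: 8.05
eef_pos: [642.7, -45.8, 136.9]
tool_rot: [3.141, -0.001, 0.289]
force: [0.3, -0.2, 0.6]
width: 0.1
gripper_force: 0.4
```

```bash
python3 -c "
from h import *
where();plan(orb(range(-120,-166,-8)))
from cell import ctrl
d=ctrl.get_image('wrist');cv2.imwrite('pics/w4.png',d['pixels'][:,:,::-1])"
```

```text
t 8.05 stand -133.2 -30.0 tip 63.9 F stand [-0.3 -0.2  0.6] w 0.1 rot [ 3.141e+00 -1.000e-03  2.890e-01]
[-0.23  0.28 -0.01] [ 0.    -0.001 -0.   ]
[-0.48  0.65 -0.01] [ 0.    -0.001 -0.   ]
[-0.78  0.99 -0.01] [ 0.    -0.001 -0.   ]
[-1.12  1.27 -0.01] [ 0.    -0.001 -0.   ]
[-1.5   1.51 -0.01] [ 0.    -0.001 -0.   ]
[-1.9   1.69 -0.01] [ 0.    -0.001 -0.   ]
```

View pics/w4.png

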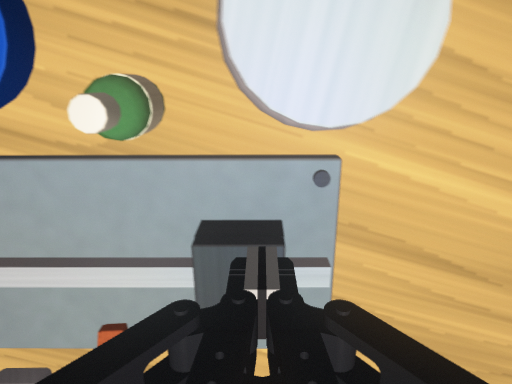

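Emit:
send_rows([
  [[-0.2,0.3,0,0,0,0],[-0.5,0.65,0,0,0,0],[-0.8,1.0,0,0,0,0],[-1.1,1.25,0,0,0,0],[-1.5,1.5,0,0,0,0],[-1.5,1.5,0,0,0,0]],
])

```text
clock: 8.7
eef_pos: [631.9, -64.6, 136.9]
tool_rot: [3.141, 0.0, 0.288]
force: [0.7, 0.2, 0.3]
width: 0.2
gripper_force: 0.0
```

```bash
python3 -c "
from h import *
where();plan(orb(range(-152,-180,-5)))"
```

```text
t 8.7 stand -148.1 -14.3 tip 63.9 F stand [-0.1 -0.8  0.3] w 0.2 rot [3.141 0.    0.288]
[ 0.08  0.02 -0.01] [ 0.     0.    -0.001]
[-0.18  0.14 -0.01] [ 0.     0.    -0.001]
[-0.44  0.24 -0.01] [ 0.     0.    -0.001]
[-0.71  0.31 -0.01] [ 0.     0.    -0.001]
[-0.98  0.36 -0.01] [ 0.     0.    -0.001]
[-1.26  0.39 -0.01] [ 0.     0.    -0.001]
```

Emit:
send_rows([
  [[-0.2,0.1,0,0,0,0],[-0.4,0.1,0,0,0,0],[-0.4,0.1,0,0,0,0]],
])

```text
clock: 9.0
eef_pos: [631.2, -64.7, 137.1]
tool_rot: [3.141, -0.006, 0.29]
force: [6.6, 2.7, -4.4]
width: 0.0
gripper_force: 3.4
```

```bash
python3 -c "
from h import *
where()"
```

```text
t 9.0 stand -148.0 -13.6 tip 64.1 F stand [ 0.7 -7.1 -4.4] w 0.0 rot [ 3.141 -0.006  0.29 ]
```

Emit:
send_rows([
  [[-0.4,0,0,0,0,0],[-0.4,0,0,0,0,0],[-0.4,0,0,0,0,0]],
])

```text
clock: 9.3
eef_pos: [630.5, -64.8, 137.5]
tool_rot: [3.14, -0.013, 0.291]
force: [12.6, 4.7, -8.7]
width: 0.1
gripper_force: 6.6
```

```bash
python3 -c "
from h import *
where()"
```

```text
t 9.3 stand -147.9 -12.9 tip 64.5 F stand [  0.9 -13.4  -8.7] w 0.1 rot [ 3.14  -0.013  0.291]
```

Emit:
send_rows([
  [[0.6,0,0,0,0,0],[1.6,0,0,0,0,0],[2,0,-4,0,0,0],[2,0,-8,0,0,0],[-2,0,-12,0,0,0],[-7,0,-14,0,0,0],[-12,0,-14,0,0,0],[-16,0,-14,0,0,0],[-16,0,-14,0,0,0]],
])

```text
clock: 10.2
eef_pos: [463.1, -115.0, 276.5]
tool_rot: [-3.139, 0.01, 0.283]
force: [0.5, -0.3, -0.2]
width: -0.4
gripper_force: 0.0
```

Run:
```python
from h import *
from cell import ctrl
where()
d=ctrl.get_image('wrist');w=d['pixels'][:,:,::-1]
t=ctrl.get_image('top')['pixels'][:,:,::-1]
a=cv2.resize(np.ascontiguousarray(t[130:260,160:350]),None,fx=3.4,fy=3.4,interpolation=cv2.INTER_CUBIC)
cv2.imwrite('pics/t5.png',a)
cv2.imwrite('pics/w5.png',w)
```

```text
t 10.2 stand -148.3 161.9 tip 203.5 F stand [-0.5 -0.4 -0.2] w -0.4 rot [-3.139  0.01   0.283]
```

View pics/t5.png

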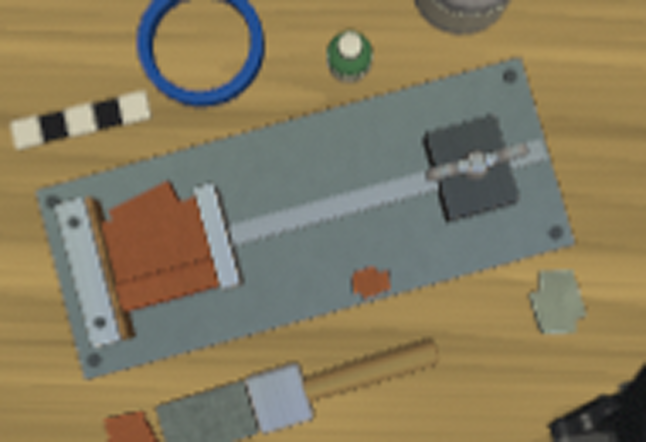

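View pics/w5.png

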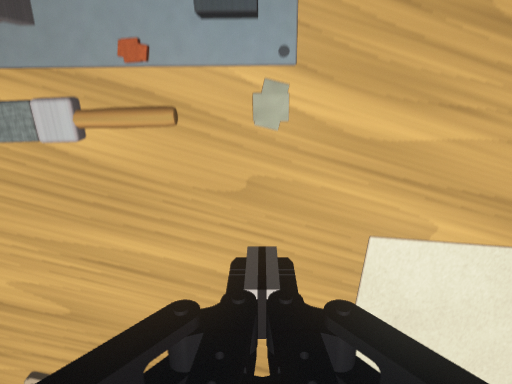

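The top view shows the tile between the jaw and the cork (crop 105–220, 185–310). The wings (430,175 to 527,150) lie along the slide at about 1° off. The bystanders haven't moved and the arm is clear.

```bash
python3 -c "
from cell import ctrl
print(ctrl.finish_job())"
```

```text
the job is handed in; nothing more can be done
None
```

I clamped the tile between the jaw and the fence, then turned the wing screw clockwise (one continuous fingertip sweep, not repeated strokes) until it stopped hard, and handed the job in at about 10 s; no verdict came back.

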